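Put the filter bowls on their own drying pegs

ROBOT

A 6-joint arm with a two-finger parallel gripper is mounted at the origin on the work surface. World frame = base frame: x ahead of the robot, y to its left, z up, the work surface at z = 0. Lengths are in m, angles in degrees, forces in N, time in s.
With the tool pointing down it reaches from about 0.275 to 0.725 m from the base axis. Payload 5.6 kg.
Tool frame: the origin (TCP) lies on the centre line of the jaws, within the pads' length; the fingertips stand 11 mm ahead of it and the grasp point (between the pads) lies 8 mm behind it; z points along the fingers, y is the line along which they close (so a half turn about z gives the same grasp; the last joint's range is limited). The gripper opens to 85 mm and grips with 20 to 120 N. Pads are 22 mm wide; open, the fingers measure 114 mm over their backs; the gripper's body (76 mm by 85 mm) begins 54 mm behind the grasp point. The pads swing forward as they close: fully open they stand 13 mm farther back than shut.
Start: joints at [-49.641, 14.616, 6.199, 0, -81.583, -16.306], TCP at [0.224, -0.502, 0.242] pointing down, gripper open.
Joint ranges: [-168.99, 168.99], [-69.2, 112.95], [-62.41, 85.93], [-164.36, 98.24], [-168.68, -3.75], [-174.98, 174.98]. Speed limits (degrees/s): [147.25, 147.25, 180, 180, 180, 180].

INTERFACE

Orientations are given as a 3x3 rotation matrix whose columns are the frame's x, y, z axes.
In Python, from bench import telemetry, snapshot, calibration, robot gives the robot as it stands. The module is installed in compiled form; this text tells all that it offers.
- The arm moves only by the tool arm_command, never from a script. Its argument "moves" is a list of rows, each a list of 5 numbers: the shift along the tool's x, y, z in units of 0.15 m (1.0 is 0.15 m), then the turn about the tool's z in units of pi/2 rad (1.0 is pi/2 rad), then the closure in counts, from 0 (fully open) to 255 (shut). In form: [[tx, ty, tz, spin, fingers], ...]. A call has 1 to 5 rows; each row shifts and turns the commanded pose from where the row before left it, along the tool's axes as they then stand; what a row does not reach is not made up. A row lasts 1/8 s, in which the tool goes at most 62.5 mm and 10.7 degrees, less where a joint would pass 70% of its speed; a pose out of reach is approached as far as the arm can. A call with a number of a shift or a turn outside -1 to 1 is refused whole. A call with a gripper value outside its range is refused whole. The fingers move at their own pace and stop on an object; "force" is the grip in N (left out, the last holds). Time passes only in rows, so rows that do not move let the fingers close. It gives the time, the measured TCP pose, the force, the opening and the grip force at its end, in the units of the state.
- telemetry.sense(): the state, without advancing time (a new reading comes with each control period).
- snapshot(name): name is "scene" or "top" or "wrist"; returns the picture (480x640x3 uint8, red, green, blue); there is no depth.
- calibration(name): a dict with "fov_y" (degrees; the focal length in pixels is half the picture's height over the tangent of half this angle, whatever the lens; pixels are square), "cx", "cy" (the principal point, pixels), "rvec" (rotation vector, rad) and "tvec" (3), from world to camera coordinates, as OpenCV has them. Camera axes: x right, y down, z forward; pixel columns grow to the right and rows downward; lengths in m; the calibration is good to about 2 mm. A picture is of the moment at which its call begins: read the wrist's pose just before it. calibration takes no time and is no camera call; for the wrist camera it gives the pose at the moment of the call.
- robot.hand_in(): hands the job in; it is judged then, once.
The state is a dict: "time_s": time; "joint_pos": joint angles; "qvel": joint speeds; "joint_efforts": joint torques, N m; "ee_pos": TCP position; "orientation": TCP orientation; "force": force on the tool from outside, world axes, zero at the start; "torque": the same for the moment, N m; "gripper_width": opening from 0.0 (shut) to 1.0 (fully open); "finger_force": force on a finger pad.
Only numpy, scipy, OpenCV 4.12 (cv2) and the standard library are available. Lean on these libraries where they do the work, as an engineer would, in place of code of your own. Each camera call takes 0.05 s, during which the arm holds its last target. There are 200 camera calls.

TASK

The blue filter bowl has been hung on the yellow peg by mistake: take it off and hang it on the blue peg, and hang the yellow bowl that stands on the bench on the yellow peg. Slide each bowl along its slanted peg until its rim sits on the collar, without dropping it, and let go. Leave the red bowl hanging and everything else on the bench where it is.

Things in the scene. Friction and masses are not known exactly. Their poses are not given: they have to be found in the camera images.
- mid_blue (a point): Centre, half-way along its axis, of the blue bowl: white cup-shaped filter bowl with blue cap and band at its closed end. z runs along its axis to the closed end, 48 mm off; the mouth is 48 mm the other way. At the start it hangs, by mistake, on the yellow peg.
- mouth_blue (a point): Centre of the blue bowl's open mouth (plane of its rim), 48 mm from its centre; same axes.
- bowl_blue: The blue bowl, origin at the centre of its mouth, z to its closed end. Outer diameter 56, length 96, wall 4 (bore 48 wide, 84 deep), 0.09 to 0.18 kg, stiff plastic.
- mid_yellow (a point): Centre, half-way along its axis, of the yellow bowl: white cup-shaped filter bowl with yellow cap and band at its closed end. z runs along its axis to the closed end, 48 mm off; the mouth is 48 mm the other way. At the start it stands mouth down on the table in front of the rack (left, middle or right), the jar and the spool close to it on nearly opposite sides.
- mouth_yellow (a point): Centre of the yellow bowl's open mouth (plane of its rim), 48 mm from its centre; same axes.
- bowl_yellow: The yellow bowl, origin at the centre of its mouth, z to its closed end. Outer diameter 56, length 96, wall 4 (bore 48 wide, 84 deep), 0.09 to 0.18 kg, stiff plastic.
- mid_red (a point): Centre, half-way along its axis, of the red bowl: white cup-shaped filter bowl with red cap and band at its closed end. z runs along its axis to the closed end, 48 mm off; the mouth is 48 mm the other way. It hangs on the red peg, where it belongs.
- seat_blue (a point): Seat of the blue peg: centre of the upper face of its blue collar (diameter 60, 8 thick), 110 mm above the table. z points out along the peg, 30 degrees from vertical, leaning towards the robot; y is level, along the rack; x points away from the robot and up. The aluminium peg stands 75 mm out along z: diameter 30 for 58 mm, then tapering to 14.
- seat_yellow (a point): Seat of the yellow peg: centre of the upper face of its yellow collar (diameter 60, 8 thick), 110 mm above the table. z points out along the peg, 30 degrees from vertical, leaning towards the robot; y is level, along the rack; x points away from the robot and up. The aluminium peg stands 75 mm out along z: diameter 30 for 58 mm, then tapering to 14.
- seat_red (a point): Seat of the red peg: centre of the upper face of its red collar (diameter 60, 8 thick), 110 mm above the table. z points out along the peg, 30 degrees from vertical, leaning towards the robot; y is level, along the rack; x points away from the robot and up. The aluminium peg stands 75 mm out along z: diameter 30 for 58 mm, then tapering to 14.
- rack: Dark steel base plate, 110 (x) by 300 (y) by 12, fixed; origin at the centre of its underside. Carries three parallel pegs in a row along y, 115 mm apart, colours in any order. A bowl that hangs on a peg has its rim on the collar and rests on the peg's upper side: its axis then lies about 9 mm below the peg's (to -x of the seat frame).
- jar: Amber jar, diameter 40, height 85, origin under its centre. Stands close to the yellow bowl.
- spool: Green spool standing on end, diameter 40, height 52, origin under its centre. Stands close to the yellow bowl.
- bin: Small yellow open bin, 110 (x) by 85 (y) by 50 high, origin under its centre.
- collar: Red painted steel ring lying flat, outer diameter 84, bore 52, height 30, origin under its centre.
- can: Tall spray can with a blue label, diameter 52, height 160, origin under its centre; stands to the left of the rack.
- wrench: Steel wrench, 160 long, lying near the right edge of the work area.
There are look-alikes about, which are no part of the job. Leave any green or turquoise look-alike of the bowl_yellow alone.

How it is judged (in metres and radians):
On the way, in this order (a step that is already met when the one before it is completed fails the run):
1. the blue bowl has been taken off the yellow peg (distance between mouth_blue and seat_yellow above 0.09 m), for 0.1 s.
2. the yellow bowl hangs fully on the yellow peg (z of mouth_yellow in the frame of seat_yellow between -0.006 and 0.01 m and x of mouth_yellow in the frame of seat_yellow between -0.016 and 0.016 m and y of mouth_yellow in the frame of seat_yellow between -0.016 and 0.016 m and angle between the z axis of mid_yellow and the z axis of seat_yellow, either way round below 0.2 rad), for 0.2 s.
At the end, for the whole second after the job is handed in: The blue bowl hangs on the blue peg and the yellow bowl on the yellow peg, each with the centre of its mouth within 16 mm of the peg's axis in x and y and at most 10 mm up the peg from the collar, its axis within 0.2 rad of the peg's, at rest and released; the red bowl within 20 mm of where it was (all of step 2 and z of mouth_blue in the frame of seat_blue between -0.006 and 0.01 m and x of mouth_blue in the frame of seat_blue between -0.016 and 0.016 m and y of mouth_blue in the frame of seat_blue between -0.016 and 0.016 m and angle between the z axis of mid_blue and the z axis of seat_blue, either way round below 0.2 rad and linear speed of each of bowl_blue, bowl_yellow below 0.02 m/s and contact force between the fingers and bowl_blue below 0.05 N and contact force between the fingers and bowl_yellow below 0.05 N and distance of mid_red from where it was at the start of the episode below 0.02 m); the robot touches nothing.
It fails at once if a bystander (jar, spool, bin, ring, can or wrench) is pushed more than 30 mm (distance of any of jar, spool, bin, collar, can, wrench from where it was at the start of the episode above 0.03 m).
It fails at once if the jar, spool or can is tipped over (angle between any of jar, spool, can's own z axis and vertical above 0.5 rad).
It fails at once if the red bowl is taken off or shifted more than 20 mm (distance of mid_red from where it was at the start of the episode above 0.02 m).
It fails at once if the blue bowl is dropped (over 0.6 m/s while out of the fingers) (linear speed of bowl_blue above 0.6 m/s and contact force between the fingers and bowl_blue below 0.05 N).
It fails at once if the yellow bowl is dropped (over 0.6 m/s while out of the fingers) (linear speed of bowl_yellow above 0.6 m/s and contact force between the fingers and bowl_yellow below 0.05 N).
It also fails if it takes over 64 s, if anything falls off the work surface, if the arm or the gripper's body presses on something with over 40 N, if the wrist force passes 120 N, or if a joint passes its speed limit or range.

## Working session

There is one attempt and no reset: what is moved stays moved. The work goes in short steps, Python scripts to look and compute and a tool call to move; the robot and the scene stay as the last step left them, time stands still between calls to the robot, and variables do not carry over. Pictures are saved under pics/ and viewed, at most 10 in all, crops included, and the job is handed in when it is done.

Besides the shell and the picture viewer there is one more tool, called after ">>>" as name(argument=value, ...), one argument or row to a line, values as JSON. arm_command: Moves the arm, as the interface text tells. Its arguments: {"type":"object","properties":{"moves":{"type":"array","items":{"type":"array","items":{"type":"number"}}},"force":{"type":"number"}},"required":["moves"]}

```bash
mkdir -p pics
python3 - <<'E'
from bench import telemetry, snapshot, calibration
import cv2
for n in("scene","top"):
    im=snapshot(n); cv2.imwrite(f"pics/{n}0.png",im[:,:,::-1]); print(n,calibration(n))
s=telemetry.sense();print(s)
E
```

```text
scene {'fov_y': 55.59043814344643, 'cx': 322.43222020650046, 'cy': 238.5793328717221, 'rvec': array([ 2.31181009,  0.917249  , -0.31632851]), 'tvec': array([-0.36750797, -0.22512054,  1.34037493])}
top {'fov_y': 52.05187507708028, 'cx': 328.04410607102136, 'cy': 238.00580497970017, 'rvec': array([ 2.17455002, -2.11413725,  0.12367668]), 'tvec': array([-0.00409013,  0.51844805,  1.14287651])}
{'time_s': 0.1, 'joint_pos': array([-4.96420167e+01,  1.46482685e+01,  6.13769572e+00, -2.27543612e-02,
       -8.15831337e+01, -1.63082123e+01]), 'qvel': array([ 8.84140332e-02, -2.89189834e-02,  1.35891150e-01,  5.38938700e-02,
       -9.55725006e-02, -7.94701241e-05]), 'joint_efforts': array([-1.20421570e-03, -3.87605524e+01,  2.38475025e+01,  5.37780672e+00,
       -3.76293625e-03,  1.27473652e-05]), 'ee_pos': array([ 0.22402606, -0.50184118,  0.24150011]), 'orientation': array([[-9.13215582e-01, -4.07476041e-01, -7.59704173e-04],
       [-4.07476741e-01,  9.13214353e-01,  1.50065460e-03],
       [ 8.22919595e-05,  1.67998294e-03, -9.99998585e-01]]), 'force': array([ 0.67018933, -0.24766771,  0.16870646]), 'torque': array([-0.02235006,  0.02860764, -0.03613692]), 'finger_force': 0.0, 'gripper_width': 1.0011383916390357}
```

View pics/scene0.png

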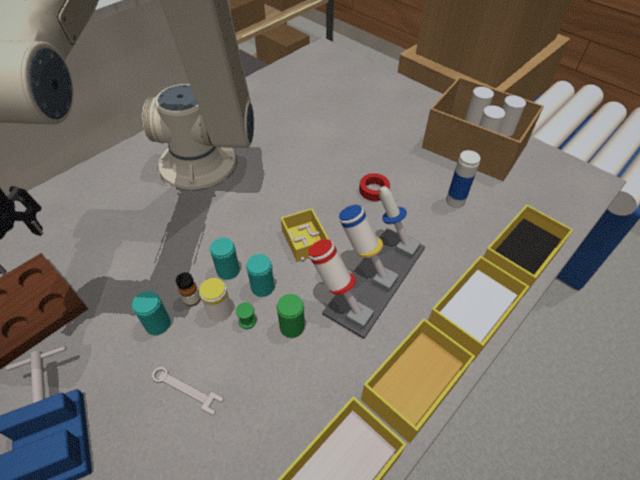

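View pics/top0.png

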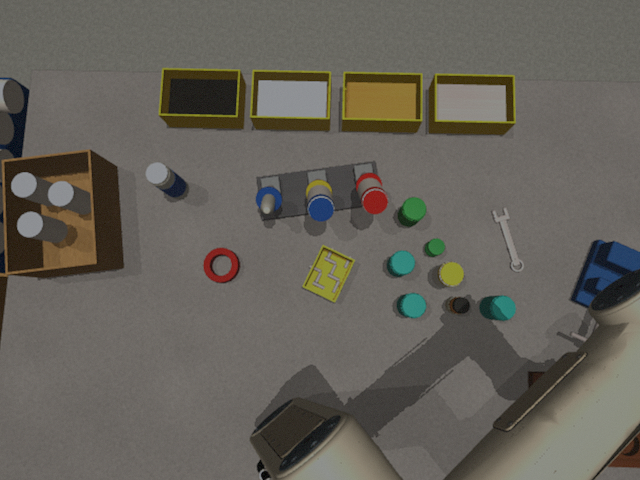

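The scene view shows the blue bowl at (362,232) on the middle (yellow) peg, the red bowl at (332,268), the empty blue peg at (393,210), and the yellow bowl on the bench at (214,297) between jar (187,289) and spool (246,315). In the top view the yellow bowl is at (451,274), the blue bowl's cap at (320,207), the blue peg collar at (269,198) and the rack plate's corners near (258,177)–(385,210).

```bash
cat > h.py <<'E'
import numpy as np, cv2
from bench import telemetry, snapshot, calibration
def cam(n):
    c=calibration(n); f=240/np.tan(np.radians(c["fov_y"]/2)); R=cv2.Rodrigues(c["rvec"])[0]
    return np.array([[f,0,c["cx"]],[0,f,c["cy"]],[0,0,1]]),R,np.array(c["tvec"]).ravel()
def ray(n,uv):
    K,R,t=cam(n); return -R.T@t, R.T@np.linalg.solve(K,[uv[0],uv[1],1.])
def onplane(n,uv,z):
    o,d=ray(n,uv); return o+d*(z-o[2])/d[2]
def tri(a,b,n1="scene",n2="top"):
    o,d=ray(n1,a); p,e=ray(n2,b); s=np.linalg.lstsq(np.c_[d,-e],p-o,rcond=None)[0]
    x,y=o+d*s[0],p+e*s[1]; return (x+y)/2,np.linalg.norm(x-y)
def proj(n,P):
    K,R,t=cam(n); return cv2.projectPoints(np.atleast_2d(np.float64(P)),cv2.Rodrigues(R)[0],t,K,None)[0][:,0]
def blobs(im,lo,hi,amin=25):
    h=cv2.cvtColor(im,cv2.COLOR_RGB2HSV); m=cv2.inRange(h,lo,hi)
    k,_,st,ce=cv2.connectedComponentsWithStats(m)
    return [(ce[i].round(1).tolist(),st[i].tolist()) for i in range(1,k) if st[i][4]>=amin]
COL=dict(yellow=((22,110,90),(34,255,255)),blue=((105,140,60),(125,255,255)),red=((0,150,80),(6,255,255)),green=((50,120,40),(72,255,255)),teal=((78,120,40),(95,255,255)))
E
python3 - <<'E'
from h import *
for n in("scene","top"):
    im=cv2.imread(f"pics/{n}0.png")[:,:,::-1].copy()
    for c,(lo,hi) in COL.items(): print(n,c,[b for b in blobs(im,lo,hi) if b[1][4]<1300])
    if n=="top":
        h=cv2.cvtColor(im,cv2.COLOR_RGB2HSV)
        sub=np.zeros(h.shape[:2],np.uint8); sub[150:230,240:395]=255
        print("rack gray",im[200,290],im[185,295],im[230,290])
    x=[250,155,400,230] if n=="top" else [300,170,450,350]
    cv2.imwrite(f"pics/{n}c.png",cv2.resize(im[x[1]:x[3],x[0]:x[2],::-1],None,fx=4 if n=="top" else 3,fy=4 if n=="top" else 3,interpolation=cv2.INTER_CUBIC))
E
```

```text
scene yellow [([301.9, 230.7], [281, 209, 48, 52, 1074]), ([374.6, 248.6], [361, 238, 22, 19, 125]), ([211.7, 288.2], [200, 278, 25, 21, 401]), ([216.7, 300.0], [203, 292, 24, 13, 48])]
scene blue [([575.3, 131.5], [560, 116, 31, 33, 75]), ([628.5, 162.4], [618, 148, 22, 28, 60]), ([459.8, 187.1], [449, 173, 24, 27, 394]), ([350.0, 212.1], [340, 205, 21, 15, 218]), ([394.9, 216.7], [383, 208, 23, 15, 157]), ([354.1, 222.1], [343, 214, 22, 13, 70])]
scene red [([372.5, 184.8], [360, 174, 30, 27, 362]), ([319.6, 247.6], [308, 239, 24, 18, 269]), ([325.3, 258.1], [313, 249, 23, 15, 85]), ([346.4, 285.9], [331, 274, 25, 21, 138])]
scene green [([290.6, 315.2], [277, 295, 27, 42, 918]), ([245.7, 315.1], [236, 303, 20, 25, 362])]
scene teal [([224.4, 257.8], [210, 238, 29, 41, 855]), ([260.1, 274.6], [247, 254, 27, 42, 866]), ([151.0, 312.3], [133, 292, 37, 43, 1079])]
top yellow [([200.0, 93.9], [159, 68, 82, 50, 510]), ([293.3, 94.2], [250, 70, 81, 50, 514]), ([381.0, 102.5], [342, 72, 81, 50, 808]), ([474.8, 97.4], [434, 74, 82, 50, 471]), ([402.1, 90.6], [383, 84, 33, 14, 195]), ([317.5, 185.2], [306, 180, 26, 17, 149]), ([328.1, 274.3], [303, 245, 52, 57, 1289]), ([451.7, 273.3], [440, 262, 24, 23, 418])]
top blue [([269.0, 196.0], [256, 187, 26, 23, 267]), ([320.6, 209.2], [309, 198, 24, 23, 431]), ([596.4, 278.6], [576, 240, 47, 66, 798]), ([623.8, 256.7], [607, 242, 33, 29, 647])]
top red [([367.0, 178.1], [356, 173, 26, 17, 127]), ([374.8, 201.9], [363, 191, 25, 23, 438]), ([220.5, 264.6], [204, 248, 34, 35, 546])]
top green [([413.2, 209.6], [401, 198, 25, 27, 466]), ([434.3, 247.1], [425, 239, 19, 17, 250])]
top teal [([401.0, 263.0], [387, 251, 28, 25, 517]), ([411.6, 305.1], [397, 293, 29, 25, 546]), ([498.5, 307.5], [480, 296, 36, 24, 648])]
rack gray [75 73 71] [73 72 71] [106 101  97]
```

View pics/topc.png

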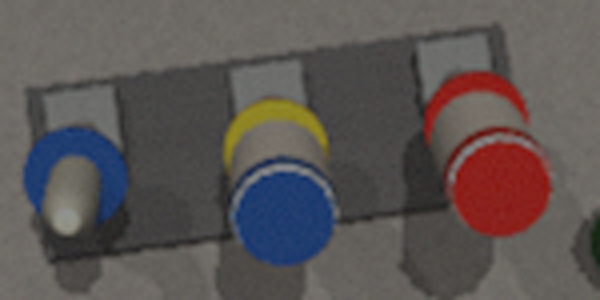

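View pics/scenec.png

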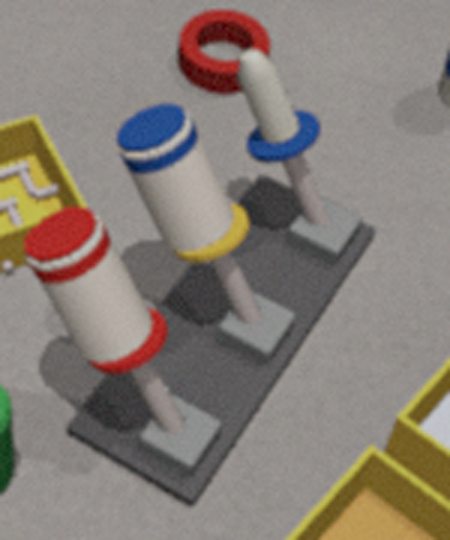

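The top crop shows the empty blue peg (collar centre about (268.8,198.5), tip (266.8,210)) and plate corners (256.8,177.5), (375,161.3), (263,220). The scene crop shows the blue bowl seated on the yellow collar with its cap face at (350.5,212).

```bash
cat > m.py <<'E'
from h import *
A,B,C=[onplane("top",p,.012) for p in((256.75,177.5),(375,161.25),(263,220))]
print("plate",A,B,C,np.linalg.norm(A-B),np.linalg.norm(A-C))
yv=(A-B)/np.linalg.norm(A-B); yaw=np.arctan2(-yv[0],yv[1]); print("yaw",np.degrees(yaw))
def Rz(a): c,s=np.cos(a),np.sin(a); return np.array([[c,-s,0],[s,c,0],[0,0,1]])
R=Rz(yaw)@np.array([[np.cos(np.pi/6),0,-.5],[0,1,0],[.5,0,np.cos(np.pi/6)]])
sb=onplane("top",(269,198.5),.108); print("seat_blue top",sb, "scene",onplane("scene",(395,216),.108))
print("tip",onplane("top",(266.8,210),.110+.065),"pred",sb+R[:,2]*.075)
sy=sb-R[:,1]*.115; sy[2]=.11
cap=tri((350.5,212),(321.2,209.8)); print("blue cap",cap,"pred",sy+R@[-.009,0,.096])
rc=tri((319.8,248),(375,201.9)); print("red cap",rc,"pred",sy-R[:,1]*.115+R@[-.009,0,.096])
y1=onplane("top",(451.7,273.3),.096); y2=onplane("scene",(212,288),.096);print("yellow",y1,y2)
print("jar",onplane("top",(460,305),.08),"spool",onplane("top",(434.6,246.8),.052))
for p in((401,263),(411.6,305.1),(498.5,307.5),(413.2,209.6)): print("look",onplane("top",p,.09))
print(R)
E
python3 m.py
```

```text
plate [0.66836818 0.1927412  0.012     ] [ 0.71724988 -0.1002972   0.012     ] [0.56166195 0.17214497 0.012     ] 0.29708740577680354 0.10867578338940827
yaw 9.470304772357775
seat_blue top [0.59548722 0.14591278 0.108     ] scene [0.60114205 0.14350841 0.108     ]
tip [0.55618256 0.13978065 0.175     ] pred [0.5584983  0.13974267 0.17295191]
blue cap (array([0.55887946, 0.02476161, 0.18407212]), np.float64(0.002775153006954928)) pred [0.5593751  0.02329993 0.18863844]
red cap (array([ 0.57812543, -0.08905314,  0.18274528]), np.float64(0.0001836061025494567)) pred [ 0.57829678 -0.09013273  0.18863844]
yellow [ 0.4379852  -0.26977883  0.096     ] [ 0.44114143 -0.27174407  0.096     ]
jar [ 0.36824234 -0.29182918  0.08      ] spool [ 0.5019984  -0.24033336  0.052     ]
look [ 0.45844877 -0.15712952  0.09      ]
look [ 0.36482253 -0.18165875  0.09      ]
look [ 0.36517201 -0.37466528  0.09      ]
look [ 0.58193868 -0.18385476  0.09      ]
[[ 0.85422235 -0.16453641 -0.4931855 ]
 [ 0.14249271  0.98637101 -0.08226821]
 [ 0.5         0.          0.8660254 ]]
```

>>> arm_command(
  moves=[
    [0, 0, -0.2, 0.081, 0],
    [0, 0, -0.2, 0.081, 0],
    [-0.26, 0.28, 0, 0, 0],
    [-0.26, 0.28, 0, 0, 0],
    [-0.26, 0.28, 0, 0, 0],
  ],
  force=40,
)

```text
time_s: 0.72
ee_pos: [0.3193, -0.3571, 0.3018]
orientation: [[-0.986, -0.164, -0.0], [-0.164, 0.986, 0.001], [0.0, 0.001, -1.0]]
force: [0.5, -0.5, 0.6]
gripper_width: 1.001
finger_force: 0.0
```

>>> arm_command(
  moves=[
    [-0.26, 0.28, 0, 0, 0],
    [-0.26, 0.28, 0, 0, 0],
    [-0.26, 0.28, 0, 0, 0],
    [-0.26, 0.28, 0, 0, 0],
    [-0.26, 0.28, 0, 0, 0],
  ],
)

```text
time_s: 1.35
ee_pos: [0.4772, -0.1176, 0.3021]
orientation: [[-0.986, -0.165, -0.0], [-0.165, 0.986, 0.0], [0.0, 0.0, -1.0]]
force: [0.6, -0.9, 0.4]
gripper_width: 1.0
finger_force: 0.0
```

```bash
cat > go.py <<'E'
import sys; from h import *
def to(p):
    s=telemetry.sense(); d=np.array(p)-s["ee_pos"]; O=s["orientation"]
    print("t",round(s["time_s"],2),"pos",s["ee_pos"].round(4),"yaw",np.degrees(np.arctan2(-O[0,1],O[1,1])).round(2),"tilt",O[:,2].round(4),"F",s["force"].round(1),"w",round(s["gripper_width"],3),"ff",round(s["finger_force"],1))
    print("units",(O.T@d/.15).round(3))
if __name__=="__main__": to([float(v) for v in sys.argv[1:4]])
E
python3 go.py .577 .0255 .30
```

```text
t 1.35 pos [ 0.4772 -0.1176  0.3021] yaw 9.49 tilt [-4.e-04  1.e-04 -1.e+00] F [ 0.6 -0.9  0.4] w 1.0 ff 0.0
units [-0.814  0.831  0.014]
```

>>> arm_command(
  moves=[
    [-0.26, 0.28, 0, 0, 0],
    [-0.26, 0.28, 0, 0, 0],
    [-0.14, 0.17, 0, 0, 0],
    [0, 0, 0, 0, 0],
    [0, 0, 0, 0, 0],
  ],
)

```text
time_s: 1.98
ee_pos: [0.556, 0.0045, 0.302]
orientation: [[-0.986, -0.165, -0.001], [-0.165, 0.986, -0.0], [0.001, -0.0, -1.0]]
force: [0.4, -0.7, 0.2]
gripper_width: 0.996
finger_force: 0.0
```

```bash
python3 go.py .577 .0255 .30
python3 - <<'E'
from h import *
im=snapshot("wrist"); cv2.imwrite("pics/w1.png",im[:,:,::-1])
E
```

```text
t 1.98 pos [0.556  0.0045 0.302 ] yaw 9.48 tilt [-8.e-04 -4.e-04 -1.e+00] F [ 0.4 -0.7  0.2] w 0.996 ff 0.0
units [-0.161  0.115  0.013]
```

View pics/w1.png

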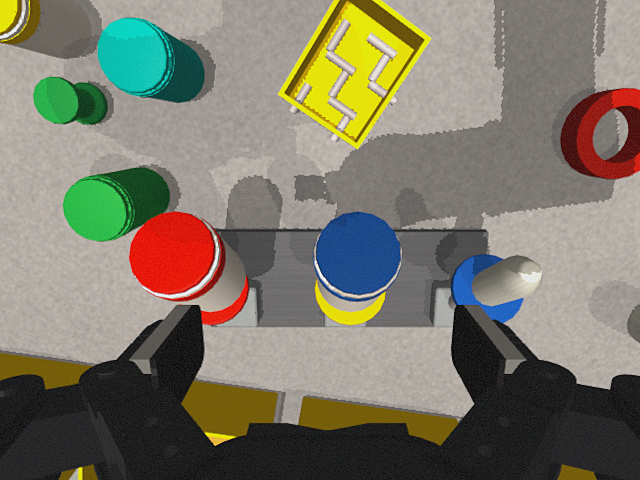

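The wrist view shows the blue bowl's cap centred near (358,253), the blue collar at (488,287) right of it and the red bowl's cap at (174,253). I check these against my estimates.

```bash
python3 - <<'E'
from h import *
im=cv2.imread("pics/w1.png")[:,:,::-1].copy()
for c in("blue","red"):print(blobs(im,*COL[c],amin=800))
for uv,z in(((358,253),.188),((488,288),.109),((174,254),.188),((532,269),.172)):print(onplane("wrist",uv,z).round(4))
E
python3 go.py .577 .0255 .151
```

```text
[([357.8, 252.6], [316, 212, 84, 82, 5384]), ([479.4, 287.6], [451, 254, 72, 69, 1800])]
[([606.4, 134.1], [576, 88, 64, 91, 2829]), ([171.8, 252.5], [129, 212, 86, 82, 5344])]
[0.5601 0.0228 0.188 ]
[0.5945 0.1452 0.109 ]
[ 0.5793 -0.089   0.188 ]
[0.5566 0.1408 0.172 ]
t 2.02 pos [0.5559 0.0042 0.3023] yaw 9.44 tilt [-2.e-04 -2.e-04 -1.e+00] F [-0.2 -0.4  0.7] w 1.0 ff 0.0
units [-0.162  0.117  1.009]
```

>>> arm_command(
  moves=[
    [-0.162, 0.115, 0.1, 0, 0],
    [0, 0, 0.3, 0, 0],
    [0, 0, 0.3, 0, 0],
    [0, 0, 0.2, 0, 0],
    [0, 0, 0.109, 0, 0],
  ],
)

```text
time_s: 2.65
ee_pos: [0.5761, 0.0245, 0.1494]
orientation: [[-0.987, -0.163, -0.002], [-0.163, 0.987, -0.0], [0.002, -0.0, -1.0]]
force: [0.7, -0.9, 0.4]
gripper_width: 1.001
finger_force: 0.0
```

```bash
python3 go.py .577 .0255 .151
```

```text
t 2.65 pos [0.5761 0.0245 0.1494] yaw 9.38 tilt [-2.3e-03 -4.0e-04 -1.0e+00] F [ 0.7 -0.9  0.4] w 1.001 ff 0.0
units [-0.007  0.005 -0.011]
```

>>> arm_command(
  moves=[
    [0, 0, 0, 0, 255],
    [0, 0, 0, 0, 255],
    [0, 0, 0, 0, 255],
    [0, 0, 0, 0, 255],
    [0, 0, 0, 0, 255],
  ],
  force=40,
)

```text
time_s: 3.28
ee_pos: [0.5778, 0.0254, 0.1524]
orientation: [[-0.986, -0.165, 0.002], [-0.165, 0.986, -0.001], [-0.002, -0.001, -1.0]]
force: [-3.7, -1.5, 5.6]
gripper_width: 0.658
finger_force: 43.0
```

>>> arm_command(
  moves=[
    [0.03, 0, -0.052, 0, 255],
    [0.08, 0, -0.139, 0, 255],
    [0.1, 0, -0.173, 0, 255],
    [0.1, 0, -0.173, 0, 255],
    [0.08, 0, -0.139, 0, 255],
  ],
)

```text
time_s: 3.9
ee_pos: [0.519, 0.0163, 0.2537]
orientation: [[-0.986, -0.165, 0.001], [-0.165, 0.986, 0.001], [-0.001, 0.001, -1.0]]
force: [0.1, 0.1, -1.1]
gripper_width: 0.658
finger_force: 43.0
```

```bash
python3 - <<'E'
from h import *
im=snapshot("wrist"); cv2.imwrite("pics/w2.png",im[:,:,::-1])
im=snapshot("scene"); cv2.imwrite("pics/s2.png",cv2.resize(im[100:350,200:500,::-1],None,fx=2.4,fy=2.4))
E
python3 go.py .5 .1 .2
```

```text
t 4.0 pos [0.52   0.0163 0.2553] yaw 9.49 tilt [ 0.0053  0.0013 -1.    ] F [ 0.1  0.  -0.1] w 0.656 ff 43.0
units [0.041 0.572 0.369]
```

View pics/s2.png

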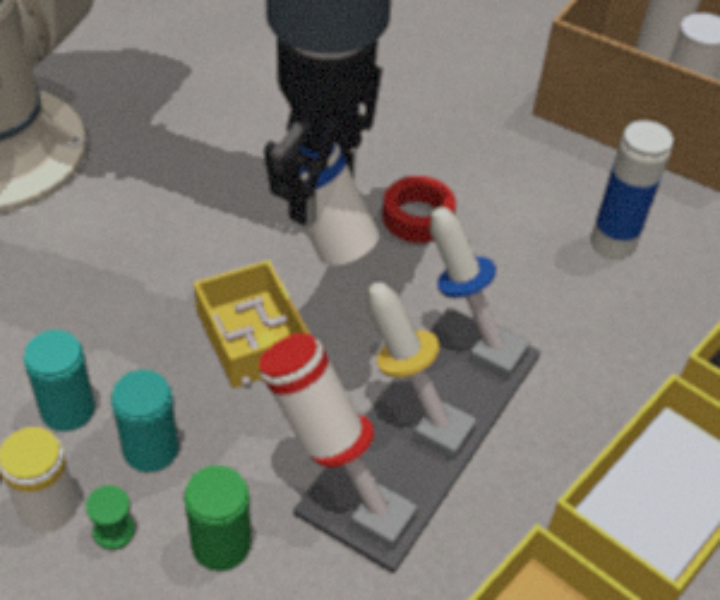

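The bowl is off the yellow peg, its tilt kept, mouth near crop (345,245); both pegs are clear. Now across to the blue peg.

>>> arm_command(
  moves=[
    [-0.03, 0.2, -0.017, 0, 255],
    [0, 0.29, 0, 0, 255],
    [0, 0.277, 0, 0, 255],
    [0, 0, 0, 0, 255],
    [0, 0, 0, 0, 255],
  ],
)

```text
time_s: 4.62
ee_pos: [0.5051, 0.1305, 0.254]
orientation: [[-0.986, -0.165, -0.001], [-0.165, 0.986, -0.001], [0.002, -0.0, -1.0]]
force: [-0.1, -1.2, 0.1]
gripper_width: 0.659
finger_force: 43.0
```

```bash
python3 go.py .5627 .1392 .1545
python3 - <<'E'
from h import *
im=snapshot("scene"); a=im[100:350,200:500]; b=snapshot("wrist")
cv2.imwrite("pics/s3.png",np.hstack([cv2.resize(a,(400,333)),cv2.resize(b,(400,333))])[:,:,::-1])
E
```

```text
t 4.62 pos [0.5051 0.1305 0.254 ] yaw 9.5 tilt [-1.4e-03 -6.0e-04 -1.0e+00] F [-0.1 -1.2  0.1] w 0.659 ff 43.0
units [-0.39  -0.006  0.662]
```

View pics/s3.png

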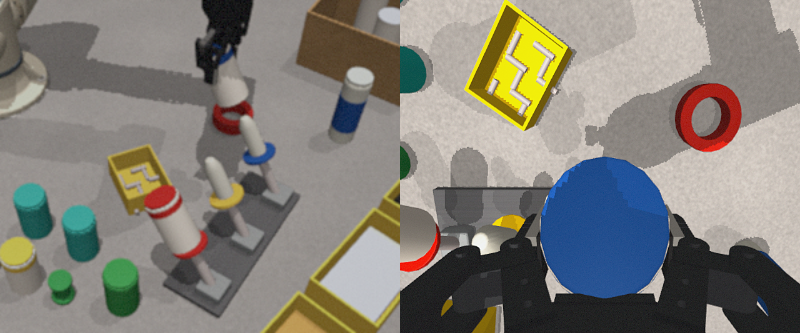

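The bowl is held over the blue peg (left half, mouth near (232,118)), its tilt roughly parallel to the peg; the wrist half shows the cap centred between the fingers. Going down along the peg.

>>> arm_command(
  moves=[
    [-0.07, 0, 0.12, 0, 255],
    [-0.07, 0, 0.12, 0, 255],
    [-0.07, 0, 0.12, 0, 255],
    [-0.04, 0, 0.07, 0, 255],
    [0, 0, 0, 0, 255],
  ],
)

```text
time_s: 5.35
ee_pos: [0.5421, 0.1363, 0.1891]
orientation: [[-0.986, -0.164, -0.002], [-0.164, 0.986, -0.001], [0.002, -0.001, -1.0]]
force: [0.2, -0.3, -0.9]
gripper_width: 0.653
finger_force: 43.0
```

```bash
python3 go.py .5627 .1392 .1545
```

```text
t 5.35 pos [0.5421 0.1363 0.1891] yaw 9.45 tilt [-0.0021 -0.0012 -1.    ] F [ 0.2 -0.3 -0.9] w 0.653 ff 43.0
units [-0.139 -0.004  0.23 ]
```

>>> arm_command(
  moves=[
    [-0.06, 0, 0.1, 0, 255],
    [-0.05, 0, 0.09, 0, 255],
    [-0.02, 0, 0.035, 0, 255],
    [0, 0, 0, 0, 255],
    [0, 0, 0, 0, 255],
  ],
)

```text
time_s: 5.98
ee_pos: [0.5616, 0.1399, 0.1571]
orientation: [[-0.986, -0.165, 0.001], [-0.165, 0.986, 0.0], [-0.001, 0.0, -1.0]]
force: [-0.2, -0.6, -0.4]
gripper_width: 0.655
finger_force: 43.0
```

```bash
python3 go.py .5627 .1392 .1545
```

```text
t 5.97 pos [0.5616 0.1399 0.1571] yaw 9.48 tilt [ 7.e-04  2.e-04 -1.e+00] F [-0.2 -0.6 -0.4] w 0.655 ff 43.0
units [-0.006 -0.006  0.017]
```

>>> arm_command(
  moves=[
    [0.012, 0, 0.015, 0, 255],
    [0, 0, 0.017, 0, 255],
    [0, 0, 0.01, 0, 255],
    [0, 0, 0, 0, 255],
    [0, 0, 0, 0, 255],
  ],
)

```text
time_s: 6.6
ee_pos: [0.5595, 0.1396, 0.1528]
orientation: [[-0.986, -0.165, 0.002], [-0.165, 0.986, 0.0], [-0.002, 0.0, -1.0]]
force: [-7.2, -0.1, 12.0]
gripper_width: 0.655
finger_force: 44.0
```

Contact force along the peg's axis: the rim is on the collar. Release and rise.

>>> arm_command(
  moves=[
    [0, 0, 0, 0, 60],
    [0, 0, 0, 0, 30],
    [0, 0, 0, 0, 0],
    [0, 0, 0, 0, 0],
    [0, 0, 0, 0, 0],
  ],
)

```text
time_s: 7.22
ee_pos: [0.5597, 0.1395, 0.1502]
orientation: [[-0.986, -0.165, -0.0], [-0.165, 0.986, -0.0], [0.0, -0.0, -1.0]]
force: [0.1, 0.1, -0.8]
gripper_width: 0.999
finger_force: 0.0
```

>>> arm_command(
  moves=[
    [0, 0, -0.1, 0, 0],
    [0, 0, -0.25, 0, 0],
    [0, 0, -0.35, 0, 0],
    [0, 0, -0.35, 0, 0],
    [0, 0, 0, 0, 0],
  ],
)

```text
time_s: 7.85
ee_pos: [0.5614, 0.1397, 0.3143]
orientation: [[-0.986, -0.164, 0.011], [-0.164, 0.986, 0.004], [-0.011, 0.002, -1.0]]
force: [0.3, -0.2, -0.7]
gripper_width: 0.998
finger_force: 0.0
```

```bash
python3 go.py .4395 -.271 .3
python3 - <<'E'
from h import *
s=snapshot("scene");t=snapshot("top");w=snapshot("wrist")
cv2.imwrite("pics/s4.png",np.hstack([cv2.resize(s[100:350,200:500],(400,333)),cv2.resize(w,(400,333))])[:,:,::-1])
print([b for b in blobs(w,*COL["blue"],amin=800)], calibration("wrist")["tvec"])
sy=onplane("wrist",blobs(w,*COL["blue"],amin=3000)[0][0],.188); print(sy,"pred about",np.array([.597,.145,.110])+[-.0481-.0077,-.0079-.0013,.0785])
E
```

```text
t 7.85 pos [0.5614 0.1397 0.3143] yaw 9.46 tilt [ 0.0107  0.0037 -0.9999] F [ 0.3 -0.2 -0.7] w 0.998 ff 0.0
units [ 1.253 -2.567  0.076]
[([326.5, 206.8], [285, 167, 84, 80, 5226]), ([330.5, 276.8], [293, 248, 71, 43, 838]), ([554.7, 314.5], [521, 285, 89, 78, 2864])] [-0.04463904 -0.60545868  0.29167411]
[0.53918943 0.13453725 0.188     ] pred about [0.5412 0.1358 0.1885]
```

View pics/s4.png

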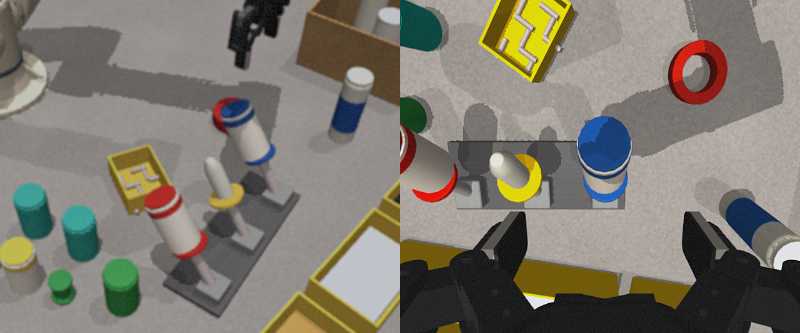

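The left half shows the blue bowl seated on the blue collar near (250,130), the red untouched, and the yellow peg free; the wrist half agrees (blue cap (604,150), yellow collar (518,178)). Now the yellow bowl.

>>> arm_command(
  moves=[
    [0.156, -0.321, 0, 0, 0],
    [0.156, -0.321, 0, 0, 0],
    [0.156, -0.321, 0, 0, 0],
    [0.156, -0.321, 0, 0, 0],
    [0.156, -0.321, 0, 0, 0],
  ],
)

```text
time_s: 8.62
ee_pos: [0.4825, -0.1187, 0.3068]
orientation: [[-0.986, -0.165, -0.002], [-0.165, 0.986, -0.0], [0.002, 0.0, -1.0]]
force: [0.6, -0.4, 0.8]
gripper_width: 1.003
finger_force: 0.0
```

>>> arm_command(
  moves=[
    [0.156, -0.321, 0, 0, 0],
    [0.156, -0.321, 0, 0, 0],
    [0.156, -0.321, 0, 0, 0],
    [0, 0, 0, 0, 0],
    [0, 0, 0, 0, 0],
  ],
)

```text
time_s: 9.25
ee_pos: [0.438, -0.2711, 0.3069]
orientation: [[-0.986, -0.164, -0.002], [-0.164, 0.986, 0.001], [0.002, 0.001, -1.0]]
force: [-0.0, -0.2, -0.3]
gripper_width: 0.997
finger_force: 0.0
```

```bash
python3 - <<'E'
from h import *
im=snapshot("wrist"); cv2.imwrite("pics/w5.png",im[:,:,::-1])
for c,z in(("yellow",.096),("green",.052)):
    for b in blobs(im,*COL[c],amin=500): print(c,b,onplane("wrist",b[0],z).round(4))
E
python3 go.py .4395 -.271 .054
```

```text
yellow ([590.0, 238.5], [518, 170, 122, 142, 9456]) [ 0.4242 -0.047   0.096 ]
yellow ([327.5, 212.8], [296, 183, 65, 61, 2945]) [ 0.4391 -0.2713  0.096 ]
green ([341.6, 267.4], [323, 243, 39, 49, 1553]) [ 0.4988 -0.2473  0.052 ]
green ([385.4, 358.2], [356, 311, 63, 93, 4366]) [ 0.5893 -0.185   0.052 ]
t 9.3 pos [ 0.4383 -0.2707  0.3072] yaw 9.49 tilt [-1.3e-03  7.0e-04 -1.0e+00] F [ 0.4 -0.7  0.8] w 1.002 ff 0.0
units [-0.009 -0.005  1.688]
```

View pics/w5.png

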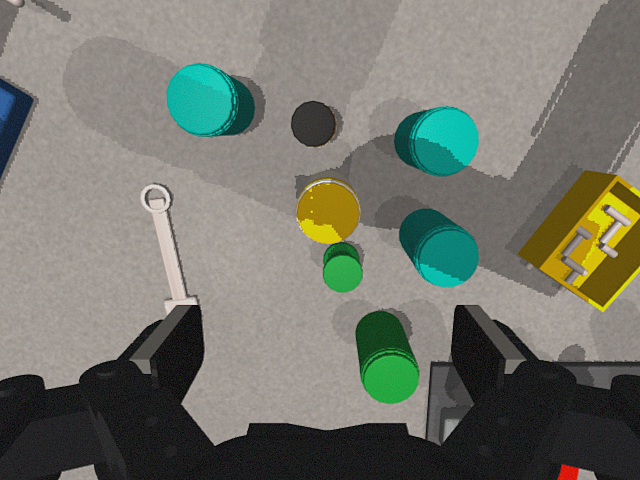

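The wrist view shows the yellow cap at (328,212) between jar (313,124) and spool (342,267), nothing to its left and right where the fingers go. Its position agrees within 1 mm with the earlier one. Going down.

>>> arm_command(
  moves=[
    [-0.007, -0.004, 0.4, 0, 0],
    [0, 0, 0.4, 0, 0],
    [0, 0, 0.4, 0, 0],
    [0, 0, 0.3, 0, 0],
    [0, 0, 0.18, 0, 0],
  ],
)

```text
time_s: 9.93
ee_pos: [0.4386, -0.2699, 0.0533]
orientation: [[-0.986, -0.167, -0.003], [-0.167, 0.986, 0.001], [0.003, 0.002, -1.0]]
force: [-0.2, 0.2, 1.1]
gripper_width: 1.001
finger_force: 0.0
```

>>> arm_command(
  moves=[
    [0, 0, 0, 0, 0],
    [0, 0, 0, 0, 255],
    [0, 0, 0, 0, 255],
    [0, 0, 0, 0, 255],
    [0, 0, 0, 0, 255],
  ],
  force=30,
)

```text
time_s: 10.55
ee_pos: [0.4408, -0.2716, 0.0577]
orientation: [[-0.986, -0.165, 0.003], [-0.165, 0.986, -0.001], [-0.003, -0.001, -1.0]]
force: [-0.3, 3.8, 6.2]
gripper_width: 0.651
finger_force: 31.4
```

```bash
python3 go.py .4395 -.271 .3
```

```text
t 10.55 pos [ 0.4408 -0.2716  0.0577] yaw 9.49 tilt [ 3.5e-03 -7.0e-04 -1.0e+00] F [-0.3  3.8  6.2] w 0.651 ff 31.4
units [ 0.002  0.003 -1.615]
```

>>> arm_command(
  moves=[
    [0, 0, -0.1, 0, 255],
    [0, 0, -0.38, 0, 255],
    [0, 0, -0.38, 0, 255],
    [0, 0, -0.38, 0, 255],
    [0, 0, -0.38, 0, 255],
  ],
)

```text
time_s: 11.18
ee_pos: [0.4388, -0.2716, 0.302]
orientation: [[-0.986, -0.164, 0.001], [-0.164, 0.986, -0.001], [-0.001, -0.001, -1.0]]
force: [1.3, -0.7, -0.8]
gripper_width: 0.653
finger_force: 32.8
```

>>> arm_command(
  moves=[
    [-0.1, 0.17, 0, 0, 255],
    [-0.2, 0.34, 0, 0, 255],
    [-0.2, 0.34, 0, 0, 255],
    [-0.2, 0.34, 0, 0, 255],
    [-0.2, 0.34, 0, 0, 255],
  ],
)

```text
time_s: 11.8
ee_pos: [0.5349, -0.0215, 0.3001]
orientation: [[-0.986, -0.164, 0.001], [-0.164, 0.986, 0.0], [-0.001, -0.0, -1.0]]
force: [0.6, 0.1, -1.5]
gripper_width: 0.654
finger_force: 32.8
```

```bash
python3 go.py .5544 .0217 .2542
```

```text
t 11.8 pos [ 0.5349 -0.0215  0.3001] yaw 9.46 tilt [ 1.3e-03  1.0e-04 -1.0e+00] F [ 0.6  0.1 -1.5] w 0.654 ff 32.8
units [-0.175  0.263  0.306]
```

>>> arm_command(
  moves=[
    [-0.1, 0.15, 0, 0, 255],
    [-0.075, 0.113, 0, 0, 255],
    [0, 0, 0.15, 0, 255],
    [0, 0, 0.15, 0, 255],
    [0, 0, 0, 0, 255],
  ],
)

```text
time_s: 12.42
ee_pos: [0.5533, 0.0195, 0.2528]
orientation: [[-0.987, -0.164, -0.003], [-0.164, 0.987, -0.001], [0.004, -0.0, -1.0]]
force: [-0.1, -0.4, -1.3]
gripper_width: 0.649
finger_force: 32.8
```

```bash
python3 go.py .5544 .0217 .2542
python3 - <<'E'
from h import *
a=snapshot("scene");a=a[130:310,280:480]; b=snapshot("top");b=b[140:270,240:400]
cv2.imwrite("pics/s6.png",np.hstack([cv2.resize(a,(400,360)),cv2.resize(b,(400,360))])[:,:,::-1])
E
```

```text
t 12.43 pos [0.5533 0.0195 0.2528] yaw 9.42 tilt [-3.5e-03 -8.0e-04 -1.0e+00] F [-0.1 -0.4 -1.3] w 0.649 ff 32.8
units [-0.01   0.013 -0.01 ]
```

View pics/s6.png

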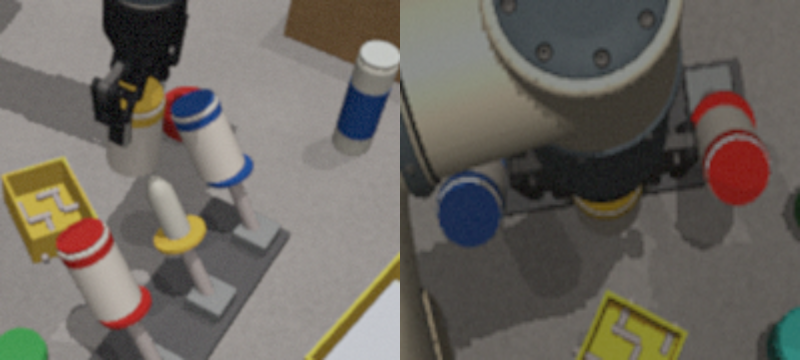

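The vertical yellow bowl hangs over the yellow peg, its mouth (133,165 in the left half) just above the tip (160,185); gaps to the neighbours are clear. Insert, letting the bowl pivot between the pads.

>>> arm_command(
  moves=[
    [-0.06, 0.01, 0.09, 0, 255],
    [-0.06, 0, 0.1, 0, 255],
    [0, 0, 0, 0, 255],
    [0, 0, 0, 0, 255],
  ],
)

```text
time_s: 13.02
ee_pos: [0.5727, 0.0249, 0.225]
orientation: [[-0.986, -0.165, 0.001], [-0.165, 0.986, 0.0], [-0.001, 0.0, -1.0]]
force: [2.7, 0.4, -0.4]
gripper_width: 0.651
finger_force: 32.3
```

>>> arm_command(
  moves=[
    [0.011, 0, 0.06, 0, 255],
    [0.011, 0, 0.06, 0, 255],
    [0, 0, 0, 0, 255],
  ],
)

```text
time_s: 13.4
ee_pos: [0.5689, 0.0242, 0.2068]
orientation: [[-0.986, -0.164, 0.001], [-0.164, 0.986, 0.0], [-0.001, 0.0, -1.0]]
force: [5.1, 0.8, -1.1]
gripper_width: 0.647
finger_force: 32.0
```

```bash
cat > u.py <<'E'
from h import *; from go import to
a=np.radians(9.47);c,s=np.cos(a),np.sin(a)
R=np.array([[c,-s,0],[s,c,0],[0,0,1]])@np.array([[.8660254,0,-.5],[0,1,0],[.5,0,.8660254]])
S=np.array([.616,.032,.11]); e=telemetry.sense()["ee_pos"]+[0,0,.008]
print("seat frame xo,y,u(mm)",((R.T@(e-S)-[0,0,.063])*1e3).round(1)); to(S+R@[-.006,0,.063]-[0,0,.008])
E
python3 u.py
```

```text
seat frame xo,y,u(mm) [11.   0.1 51.6]
t 13.4 pos [0.5689 0.0242 0.2068] yaw 9.47 tilt [ 6.e-04  3.e-04 -1.e+00] F [ 5.1  0.8 -1.1] w 0.647 ff 32.0
units [-0.074 -0.001  0.355]
```

>>> arm_command(
  moves=[
    [-0.004, 0, 0.06, 0, 255],
    [-0.01, 0, 0.065, 0, 255],
    [-0.012, 0, 0.065, 0, 255],
    [0, 0, 0, 0, 255],
  ],
)

```text
time_s: 13.9
ee_pos: [0.5717, 0.0248, 0.1768]
orientation: [[-0.986, -0.164, -0.003], [-0.164, 0.986, -0.0], [0.003, 0.0, -1.0]]
force: [2.8, 0.5, -1.0]
gripper_width: 0.645
finger_force: 32.0
```

```bash
python3 u.py
```

```text
seat frame xo,y,u(mm) [-1.5  0.2 24.2]
t 13.9 pos [0.5717 0.0248 0.1768] yaw 9.46 tilt [-3.2e-03 -2.0e-04 -1.0e+00] F [ 2.8  0.5 -1. ] w 0.645 ff 32.0
units [-0.055 -0.001  0.155]
```

>>> arm_command(
  moves=[
    [-0.017, 0, 0.05, 0, 255],
    [-0.017, 0, 0.05, 0, 255],
    [-0.015, 0, 0.04, 0, 255],
    [0, 0, 0, 0, 255],
  ],
)

```text
time_s: 14.4
ee_pos: [0.5766, 0.0248, 0.158]
orientation: [[-0.986, -0.164, -0.007], [-0.164, 0.986, -0.002], [0.007, -0.001, -1.0]]
force: [-10.6, -0.4, 11.5]
gripper_width: 0.642
finger_force: 29.4
```

```bash
python3 u.py
```

```text
seat frame xo,y,u(mm) [-6.7 -0.6  5.5]
t 14.4 pos [0.5766 0.0248 0.158 ] yaw 9.47 tilt [-0.0065 -0.0021 -1.    ] F [-10.6  -0.4  11.5] w 0.642 ff 29.4
units [-0.023  0.004  0.029]
```

>>> arm_command(
  moves=[
    [0.012, 0, 0.008, 0, 255],
    [0, 0, 0, 0, 255],
    [0, 0, 0, 0, 255],
  ],
)

```text
time_s: 14.78
ee_pos: [0.5759, 0.0247, 0.1573]
orientation: [[-0.986, -0.164, -0.004], [-0.164, 0.986, -0.002], [0.004, -0.001, -1.0]]
force: [-7.6, -0.7, 11.3]
gripper_width: 0.637
finger_force: 29.6
```

```bash
python3 u.py
```

```text
seat frame xo,y,u(mm) [-7.7 -0.6  5.3]
t 14.78 pos [0.5759 0.0247 0.1573] yaw 9.47 tilt [-0.0037 -0.0016 -1.    ] F [-7.6 -0.7 11.3] w 0.637 ff 29.6
units [-0.027  0.004  0.025]
```

Force now runs along the peg; seated. Release and rise.

>>> arm_command(
  moves=[
    [0, 0, 0, 0, 60],
    [0, 0, 0, 0, 30],
    [0, 0, 0, 0, 0],
    [0, 0, 0, 0, 0],
    [0, 0, 0, 0, 0],
  ],
)

```text
time_s: 15.4
ee_pos: [0.5779, 0.0256, 0.1565]
orientation: [[-0.986, -0.165, -0.0], [-0.165, 0.986, -0.0], [0.0, -0.0, -1.0]]
force: [0.1, 0.7, 0.8]
gripper_width: 1.001
finger_force: 0.0
```

>>> arm_command(
  moves=[
    [0, 0, -0.1, 0, 0],
    [0, 0, -0.25, 0, 0],
    [0, 0, -0.35, 0, 0],
    [0, 0, -0.35, 0, 0],
    [0, 0, 0, 0, 0],
  ],
)

```text
time_s: 16.02
ee_pos: [0.5796, 0.0254, 0.3207]
orientation: [[-0.986, -0.164, 0.011], [-0.164, 0.986, 0.001], [-0.011, -0.0, -1.0]]
force: [0.4, 0.1, -0.6]
gripper_width: 1.003
finger_force: 0.0
```

>>> arm_command(
  moves=[
    [0.3, 0, 0, 0, 0],
    [0.4, 0, 0, 0, 0],
    [0.4, 0, 0, 0, 0],
    [0.3, 0, 0, 0, 0],
    [0, 0, 0, 0, 0],
  ],
)

```text
time_s: 16.65
ee_pos: [0.3686, -0.0096, 0.3158]
orientation: [[-0.986, -0.165, 0.004], [-0.165, 0.986, 0.002], [-0.004, 0.001, -1.0]]
force: [1.1, 0.4, 0.0]
gripper_width: 0.995
finger_force: 0.0
```

```bash
python3 u.py
python3 - <<'E'
from h import *
im={n:snapshot(n) for n in("scene","top")}
for n in im:
    x=(300,400,190,300) if n=="scene" else (250,400,155,235)
    for c in("yellow","blue","red"):
        print(n,c,[b for b in blobs(im[n],*COL[c],amin=20) if x[0]<b[0][0]<x[1] and x[2]<b[0][1]<x[3]])
E
```

```text
seat frame xo,y,u(mm) [-110.4   -0.3  247.6]
t 16.65 pos [ 0.3686 -0.0096  0.3158] yaw 9.51 tilt [ 0.0039  0.0015 -1.    ] F [1.1 0.4 0. ] w 0.995 ff 0.0
units [-1.424  0.     1.088]
scene yellow [([349.5, 212.3], [339, 205, 22, 16, 238]), ([301.8, 230.7], [281, 208, 48, 53, 1058]), ([354.9, 221.8], [342, 214, 23, 14, 93]), ([374.7, 248.6], [361, 238, 22, 19, 127])]
scene blue [([379.5, 190.3], [368, 183, 22, 12, 68]), ([398.9, 217.0], [386, 208, 20, 15, 67])]
scene red [([319.6, 247.6], [308, 239, 24, 18, 266]), ([325.5, 257.9], [312, 248, 24, 16, 89]), ([346.6, 285.6], [331, 274, 25, 20, 133])]
top yellow [([316.8, 185.4], [306, 180, 26, 18, 149]), ([319.4, 196.8], [309, 195, 23, 8, 27]), ([321.4, 209.6], [309, 198, 26, 24, 461])]
top blue [([266.4, 191.2], [256, 187, 25, 15, 93]), ([267.1, 217.1], [256, 206, 24, 23, 429])]
top red [([366.9, 178.1], [356, 173, 26, 17, 129]), ([374.8, 201.9], [363, 191, 25, 23, 436])]
```

The yellow bowl's cap now lies within 1 px of where the seated blue one was in both views. The blue cap is within about 2 mm of the seated prediction, and the red bowl is unmoved.

```bash
python3 -c "
from bench import robot; print(robot.hand_in())"
```

```text
the job is handed in; nothing more can be done
None
```

I hung the blue bowl on the blue peg and the yellow bowl on the yellow peg, both seated and released, with the red bowl unmoved in the images; the job is handed in (no verdict came back).

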